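# Square up the crate-frame post with the try square

### The arm

A 6-joint arm with a two-finger parallel gripper is mounted at the origin on the work surface. World frame = base frame: x ahead of the robot, y to its left, z up, the work surface at z = 0. Lengths are in m, angles in rad, forces in N, time in s.
With the tool pointing down it reaches from about 0.4 to 0.825 m from the base axis. Payload 7 kg.
Tool frame: the origin (TCP) lies midway between the tips of the shut fingers; the grasp point (between the pads) lies 19 mm behind it; z points along the fingers, y is the line along which they close (so a half turn about z gives the same grasp; the last joint's range is limited). The gripper opens to 88 mm and grips with 3 to 60 N. Pads are 19 mm wide; open, the fingers measure 130 mm over their backs; the gripper's body (78 mm by 193 mm) begins 47 mm behind the grasp point.
Start: joints at [1.431, 0.359, 0.012, 0, -1.224, -0.288], TCP at [0.28, 0.614, 0.227] pointing down, gripper open.
Joint ranges: [-3.07, 3.07], [-1.43, 2.12], [-1.02, 1.25], [-3.03, 1.67], [-3.05, -0], [-3.03, 3.03]. Speed limits (rad/s): [2.39, 2.39, 3.01, 3.14, 3.14, 3.14].

### API

Orientations are given as [roll, pitch, yaw] about the fixed x, y, z axes, in that order (R = Rz(yaw) Ry(pitch) Rx(roll)).
In Python, from station import get_state, grab_frame, calibration, job_done, boxes_of, regions_of, spot_point gives the robot as it stands. The module is installed in compiled form; this text tells all that it offers.
- The arm moves only by the tool arm_command, never from a script. Its argument "commands" is a list of rows, each an object of numbers: "tx", "ty", "tz": the shift along the tool's x, y, z each as a share of 25 cm, from -1 to 1; "twist": the turn about the tool's z as a share of 180 degrees, from -1 to 1. A call has exactly 8 rows; each row is the pose to reach, as a shift and turn from the pose commanded when the call began, along the tool's axes at that moment, turning the shorter way round; what a row does not reach only later rows make up. A row lasts 1/12 s, in which the tool goes at most 41.7 mm and 7.16 degrees, less where a joint would pass 70% of its speed; a pose out of reach is approached as far as the arm can. A call with a number of a shift or a turn outside -1 to 1 is refused whole. A call with a gripper value outside its range is refused whole. "claw" is the opening, from 0 (shut) to 1 (fully open), set as the call begins (left out, the last holds). The fingers move at their own pace and stop on an object; "grip_force" is the grip in N (left out, the last holds). Time passes only in rows, so rows that repeat a pose let the fingers close, or fill a call up. It gives the time, the measured TCP pose, the force, the opening and the grip force at its end, in the units of the state.
- get_state(): the state, without advancing time (a new reading comes with each control period).
- grab_frame(name): name is "scene" or "side" or "wrist"; returns the picture (420x560x3 uint8, red, green, blue); there is no depth.
- calibration(name): a dict with "camera_matrix" (3x3 intrinsics, pixels), "k1" (the pictures are not rectified: a ray, as slopes to the right and down, at radius r is drawn at 1 + k1 r^2 times it, then the intrinsics apply), "extrinsics" (4x4, takes a point from camera to world coordinates). Camera axes: x right, y down, z forward; pixel columns grow to the right and rows downward; lengths in m; the calibration is good to about 2 mm. A picture is of the moment at which its call begins: read the wrist's pose just before it. calibration takes no time and is no camera call; for the wrist camera it gives the pose at the moment of the call.
- job_done(): hands the job in; it is judged then, once.
Trained networks look in the newest picture that a camera, given by its name, has taken for a name from the list of things; names that differ only in an ending like _2 or _b are one class to them, and where a whole thing is asked for, a point or a joint stands for the part that bears it (a point fixed in the world has none). Each returns a list of dicts, best first, with "score" (0 to 1); they miss things now and then, are a little off and sometimes report something else, mostly with a low value. They report only what shows in the picture. A call takes as long as a camera call. They do not tell look-alikes from the thing itself.
- boxes_of(query, camera): "rect" ([left, top, right, bottom] in pixels, round what is visible of it).
- regions_of(query, camera): "region" (420x560 bool, what is visible of it) and "rect" ([left, top, right, bottom] in pixels, round what is visible of it).
- spot_point(query, camera): "uv" ([column, row] in pixels: a listed point, or the origin of a listed thing).
The state is a dict: "t": time; "q": joint angles; "qd": joint speeds; "joint_efforts": joint torques, N m; "eef_pos": TCP position; "ee_rot": TCP orientation; "force": force on the tool from outside, world axes, zero at the start; "moment": the same for the moment, N m; "width": finger opening in m; "gripper_force": force on a finger pad.
Only numpy, scipy, OpenCV 4.12 (cv2) and the standard library are available. Lean on these libraries where they do the work, as an engineer would, in place of code of your own. Each camera call takes 0.05 s, during which the arm holds its last target. There are 200 camera calls.

### The job

The post of this crate frame still hangs on one bolt and leans in over the bottom rail: square it up with the try square before the second bolt goes in. Lift the square out of its grooved block, set its stock down flat on top of the rail with the blade upright and facing the post, and slide it in so that the blade pushes the post up, until stock and blade both sit flush, without gaps, against rail and post; keep it pressed firmly against both faces (about 10 N on each, not above 15, by feel) for a good second, without denting the soft wood and without touching the post with the gripper. Then draw the square back without disturbing the post, and stand it fully home in the groove of its block, the same way round, leaving the post square to the rail and the other things on the bench alone.

Things in the scene. Friction and masses are not known exactly. Their poses are not given: they have to be found in the camera images.
- square: Try square: blue stock 135 long x 20 thick x 45 high; steel blade 38 wide x 3 thick rising from its one end to 190 above the stock's underside. About 0.42 kg, mass centre 14 blade-ward of mid-stock. Origin: centre of stock's underside; x along stock to the blade end, y across thickness, z up. Grip the stock across its thickness from above; x = -30 is 60 from the blade.
- square_corner (a point): Outer corner of the square: the blade end of the stock's underside (x = 67.5, z = 0 in the square's frame). The stock's end face and the blade's outer edge lie in one plane, exactly at right angles to the underside. Axes as the square.
- square_heel (a point): Other end of the stock's underside (x = -67.5, z = 0 in the square's frame). Pressed at about 10 N the stock drags on the rail with some 3 to 6 N as it slides: that is not pressure on the post.
- rail: Bottom rail on the bench, fixed by a steel holdfast: rough-sawn, 45 wide, its top anywhere from 41 to 49 above the bench. Origin: on the bench, under the upright post's inner face; x along the rail to the post (rail from x = -295 to -5, then a shoulder gap), y across, z up. The holdfast presses on it at x = -270 to -240 and hooks up to 103 high over its +y side: keep clear.
- post: White post 45 x 45, top 248 above the bench, turning stiffly on one bolt. Origin: the bolt axis, 22.5 above the bench, mid-width; x away from the rail; its inner face is the plane x = -22.5; z up along the post, vertical when square. Starts leaning 0.05 to 0.10 rad over the rail, stays where left: about 2.5 N at the blade's tip moves it; with the blade flush it needs over 15 N.
- block: Wooden tool block screwed to the bench, 180 x 76 x 18 high, with a groove 150 long x 26 wide x 10 deep along its middle for the stock. Origin: centre of its underside; x along the groove, the way the square's blade end points; z up. The groove's floor is 8 above the bench.
- jar: Glass screw jar with red lid, diameter 64, 85 high; bystander. Origin: centre of its underside.
- tape: Yellow tape measure 68 x 34 x 62 high, standing; bystander. Origin: centre of its underside.
- driver: Screwdriver with red handle, 200 long, lying; bystander.
Not all that is in view belongs to the job. Of the things shaped like the square, the blue one is meant. There is more than one size of the block; the one meant has the size given above.

How it is judged:
By the outcome, as a careful person would: the job done as asked, in the order asked, and still so for the second after the job is handed in, with the robot touching nothing.
It also fails if it takes over 72 s, if anything falls off the work surface, if the arm or the gripper's body presses on something with over 40 N, if the wrist force passes 120 N, or if a joint passes its speed limit or range.

## Working session

There is one attempt and no reset: what is moved stays moved. The work goes in short steps, Python scripts to look and compute and a tool call to move; the robot and the scene stay as the last step left them, time stands still between calls to the robot, and variables do not carry over. Pictures are saved under pics/ and viewed, at most 13 in all, crops included, and the job is handed in when it is done.

Besides the shell and the picture viewer there is one more tool, called after "Call:" as a command line: name --argument value ..., lists and objects as JSON in quotes. arm_command: Moves the arm, as the interface text tells. Shift numbers are shares of 25 cm and turn numbers shares of 180 degrees, none past 1 either way. Its arguments: {"type":"object","properties":{"commands":{"type":"array"},"claw":{"type":"number"},"grip_force":{"type":"number"}},"required":["commands"]}

```bash
mkdir -p pics
cat > h.py <<'E'
import numpy as np,cv2
from station import *
def ray(cam,uv,c=None):
    c=c or calibration(cam);K=np.array(c["camera_matrix"]);T=np.array(c["extrinsics"])
    d=(np.array(uv,float)-K[:2,2])/[K[0,0],K[1,1]]
    s=d.copy()
    for _ in range(20): s=d/(1+c["k1"]*(s@s))
    return T[:3,3],T[:3,:3]@np.r_[s,1]
def onz(cam,uv,z,c=None):
    o,d=ray(cam,uv,c);return o+d*(z-o[2])/d[2]
def proj(cam,P,c=None):
    c=c or calibration(cam);K=np.array(c["camera_matrix"]);T=np.array(c["extrinsics"])
    p=T[:3,:3].T@(np.array(P,float)-T[:3,3]);s=p[:2]/p[2];s=s*(1+c["k1"]*(s@s))
    return s*[K[0,0],K[1,1]]+K[:2,2]
def tri(*a):
    A=np.zeros((3,3));b=np.zeros(3)
    for cam,uv in a:
        o,d=ray(cam,uv);d=d/np.linalg.norm(d);M=np.eye(3)-np.outer(d,d);A+=M;b+=M@o
    return np.linalg.solve(A,b)
def save(im,n): cv2.imwrite("pics/"+n+".png",im[:,:,::-1])
E
python3 - <<'E'
from h import *
np.set_printoptions(precision=3,suppress=True)
s=get_state();print({k:np.round(v,3) for k,v in s.items()})
for c in ("scene","side","wrist"):
    im=grab_frame(c);save(im,c+"0");k=calibration(c);print(c,k["k1"],np.array(k["camera_matrix"])[0,0],np.array(k["extrinsics"]))
    for q in ("square","square_corner","square_heel","rail","post","block","jar","tape","driver"):
        print(c,q,[(np.round(r["uv"],1),round(r["score"],2)) for r in spot_point(q,c)][:3],[(np.round(r["rect"]),round(r["score"],2)) for r in boxes_of(q,c)][:3] if q in("square","block","post","rail") else '')
a=cv2.imread("pics/scene0.png");b=cv2.imread("pics/side0.png");cv2.imwrite("pics/both.png",cv2.resize(np.vstack([a,b]),None,fx=.7,fy=.7))
E
```

```text
{'t': np.float64(0.0), 'q': array([ 1.431,  0.359,  0.011, -0.   , -1.224, -0.288]), 'qd': array([-0.001, -0.   ,  0.001, -0.   ,  0.002,  0.001]), 'joint_efforts': array([  0.003, -58.273,  29.305,   6.997,   0.007,  -0.   ]), 'eef_pos': array([0.28 , 0.614, 0.226]), 'ee_rot': array([ 3.14 , -0.   , -0.428]), 'force': array([-0.299,  0.487, -0.08 ]), 'moment': array([-0.021, -0.027, -0.034]), 'gripper_force': np.float64(0.0), 'width': np.float64(0.088)}
scene 0.05422478088203436 497.5827853004275 [[-0.109  0.817 -0.567  1.322]
 [ 0.994  0.087 -0.065  0.185]
 [-0.004 -0.571 -0.821  1.186]
 [ 0.     0.     0.     1.   ]]
scene square [(array([377.1, 221.7]), 0.8), (array([416.6, 295.2]), 0.75), (array([381.4, 165. ]), 0.67)] [(array([353., 171., 400., 224.]), 0.86), (array([381., 133., 396., 184.]), 0.64), (array([407., 264., 448., 318.]), 0.6)]
scene square_corner [(array([354.9, 211.4]), 0.85), (array([431.9, 317.3]), 0.83), (array([382.3, 181.7]), 0.63)] 
scene square_heel [(array([398.2, 229.2]), 0.96), (array([407.1, 269.3]), 0.76), (array([381.6, 151.6]), 0.71)] 
scene rail [(ar
[... 1432 characters left out ...]
0.]), 0.83)]
side jar [(array([338.3, 207.1]), 0.55)] 
side tape [(array([256.3, 327.2]), 0.74)] 
side driver [(array([323.5, 175.9]), 0.66), (array([335. , 207.6]), 0.39)] 
wrist -0.07553006905288874 375.81263197842446 [[-0.415 -0.882 -0.223  0.34 ]
 [-0.91   0.403  0.1    0.586]
 [ 0.001  0.244 -0.97   0.384]
 [ 0.     0.     0.     1.   ]]
wrist square [(array([525. ,  80.6]), 0.93)] [(array([496.,   0., 560., 152.]), 0.61)]
wrist square_corner [(array([505.1,  15.9]), 0.78)] 
wrist square_heel [(array([543.3, 141.1]), 0.81)] 
wrist rail [] []
wrist post [] []
wrist block [(array([307.4, 130.7]), 0.71)] [(array([187.,  66., 438., 189.]), 0.67)]
wrist jar [] 
wrist tape [] 
wrist driver []
```

View pics/scene0.png

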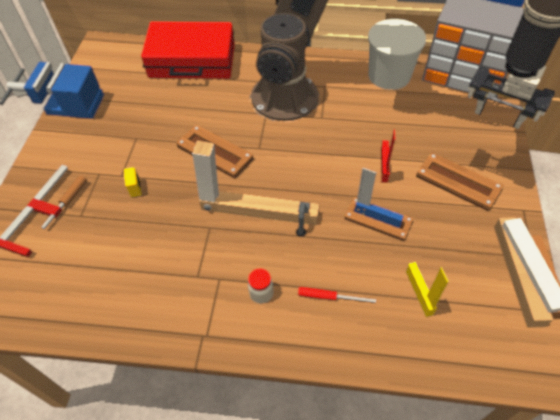

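View pics/side0.png

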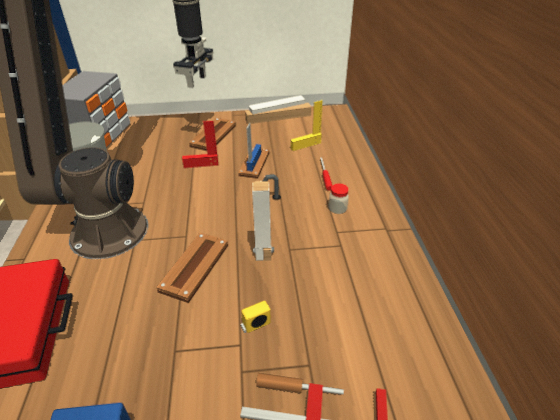

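Scene: blue square stands in its block around (378,215), with its blade end at left (366,190). The rail runs from the holdfast (303,215) to the white post (206,175). The red and yellow squares and the empty blocks are decoys. In the side view the square is at (255,158) and the post at (262,220).

Run:
```python
from h import *
np.set_printoptions(precision=3,suppress=True)
co=onz("scene",(354.9,211.4),.008);he=onz("scene",(398.2,229.2),.008)
cs=onz("side",(248.2,172.2),.008);hs=onz("side",(262.1,153.2),.008)
print("corner",co,cs,"heel",he,hs,np.linalg.norm(co-he),np.linalg.norm(cs-hs))
print("block",onz("scene",(379,219.4),0),onz("side",(255,161.2),0))
print("post bolt",onz("scene",(208.3,199.4),.0225),onz("side",(261.1,253.3),.0225),tri(("scene",(208.3,199.4)),("side",(261.1,253.3))))
print("rail o",onz("scene",(219.6,207.4),0))
for c in("scene","side"):
  for q in("rail","post"):
    r=regions_of(q,c)
    for x in r[:1]:
      p=cv2.findContours(x["region"].astype(np.uint8),0,2)[0];p=max(p,key=cv2.contourArea)
      print(c,q,cv2.approxPolyDP(p,3,True)[:,0].tolist())
im=[cv2.imread("pics/scene0.png")[130:250,180:430],cv2.imread("pics/side0.png")[130:280,200:310]]
cv2.imwrite("pics/c1.png",cv2.resize(im[0],None,fx=3.2,fy=3.2,interpolation=2))
```

```text
corner [0.472 0.265 0.008] [0.459 0.264 0.008] heel [0.52  0.389 0.008] [0.521 0.39  0.008] 0.13299360682156422 0.14016772353668874
block [0.487 0.335 0.   ] [0.49  0.347 0.   ]
post bolt [ 0.484 -0.163  0.022] [ 0.477 -0.175  0.022] [ 0.477 -0.166  0.013]
rail o [ 0.494 -0.13   0.   ]
scene rail [[199, 201], [204, 210], [294, 221], [298, 224], [298, 236], [305, 233], [305, 223], [315, 223], [318, 210], [315, 203], [222, 191], [214, 202]]
scene post [[198, 141], [192, 153], [198, 197], [213, 201], [218, 193], [214, 145]]
side rail [[267, 175], [263, 180], [274, 181], [272, 197], [277, 199], [277, 179]]
side post [[268, 182], [252, 183], [253, 252], [257, 260], [262, 258], [262, 249], [270, 246]]
```

View pics/c1.png

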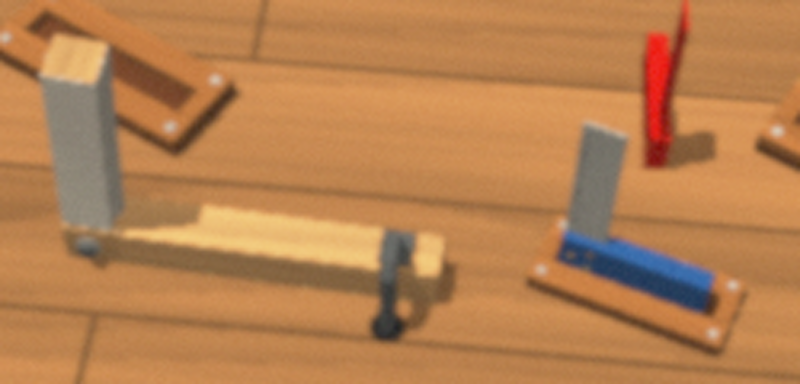

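Call:
arm_command --commands '[{"tx":0.1,"ty":0.05,"tz":0,"twist":-0.04},{"tx":0.22,"ty":0.1,"tz":0,"twist":-0.08},{"tx":0.34,"ty":0.15,"tz":0,"twist":-0.12},{"tx":0.46,"ty":0.2,"tz":0,"twist":-0.16},{"tx":0.58,"ty":0.25,"tz":0,"twist":-0.2},{"tx":0.7,"ty":0.3,"tz":0,"twist":-0.24},{"tx":0.8,"ty":0.35,"tz":0,"twist":-0.27},{"tx":0.8,"ty":0.36,"tz":0,"twist":-0.3}]' --claw 0.7

```text
t: 2.97
eef_pos: [0.4271, 0.446, 0.2268]
ee_rot: [3.141, 0.0, 0.517]
force: [-0.6, 0.6, -0.2]
width: 0.0612
gripper_force: 0.0
```

```bash
cat >> h.py <<'E'
def go(x,y,z,yawdeg):
    s=get_state();p=np.array(s["eef_pos"]);r=np.array(s["ee_rot"]);w=r[2]
    d=np.array([x,y,z])-p;tw=(np.degrees(np.radians(yawdeg)-w)+180)%360-180
    print("t",round(s["t"],2),"pos",p.round(4),"rot",r.round(4),"-> tx,ty,tz,twist",np.round([ (d[0]*np.cos(w)+d[1]*np.sin(w))/.25,(d[0]*np.sin(w)-d[1]*np.cos(w))/.25,-d[2]/.25,tw/180],4),"(twist sign: +yaw; negate if tool z down)","q",np.round(s["q"],2),"F",np.round(s["force"],2),"w",s["width"])
E
python3 -c "
from h import *
go(.506,.356,.226,-112)"
```

```text
t 2.97 pos [0.4271 0.446  0.2268] rot [3.1411 0.     0.5167] -> tx,ty,tz,twist [ 0.0964  0.4688  0.0032 -0.7867] (twist sign: +yaw; negate if tool z down) q [ 1.12  0.27 -0.12  0.   -1.18  0.96] F [-0.56  0.65 -0.21] w 0.06121225843271573
```

Call:
arm_command --commands '[{"tx":0.02,"ty":0.06,"tz":0,"twist":-0.03},{"tx":0.04,"ty":0.16,"tz":0,"twist":-0.06},{"tx":0.06,"ty":0.26,"tz":0,"twist":-0.1},{"tx":0.08,"ty":0.36,"tz":0,"twist":-0.14},{"tx":0.096,"ty":0.44,"tz":0,"twist":-0.18},{"tx":0.096,"ty":0.469,"tz":0,"twist":-0.21},{"tx":0.096,"ty":0.469,"tz":0,"twist":-0.213},{"tx":0.096,"ty":0.469,"tz":0,"twist":-0.213}]'

```text
t: 3.63
eef_pos: [0.5035, 0.3588, 0.2266]
ee_rot: [-3.142, -0.0, 1.18]
force: [-0.7, -0.1, 0.1]
width: 0.0615
gripper_force: 0.0
```

Run:
```python
from h import *
np.set_printoptions(precision=4,suppress=True)
im=grab_frame("wrist");save(im,"w1");c=calibration("wrist");print(np.array(c["extrinsics"])[:3,3])
for q,z in(("square",.008),("square_corner",.008),("square_heel",.008),("block",0)):
    print(q,[(np.round(r["uv"],1),round(r["score"],2),onz("wrist",r["uv"],z,c)) for r in spot_point(q,"wrist")][:2])
for q in("square","block"):
  for x in regions_of(q,"wrist")[:2]:
    p=max(cv2.findContours(x["region"].astype(np.uint8),0,2)[0],key=cv2.contourArea)
    print(q,round(x["score"],2),cv2.approxPolyDP(p,3,True)[:,0].tolist())
a=onz("scene",(226,192),.045);b=onz("scene",(312,203),.045);print("rail far edge",a,b,np.degrees(np.arctan2(*(a-b)[1::-1])))
a=onz("scene",(207,207.5),.045);b=onz("scene",(290,217),.045);print(a,b,np.degrees(np.arctan2(*(a-b)[1::-1])))
go(.506,.356,.226,68)
```

```text
[0.5286 0.4193 0.3844]
square [(array([444. ,  35.7]), 0.83, array([0.7025, 0.437 , 0.008 ])), (array([282.4, 221.1]), 0.66, array([0.4915, 0.3273, 0.008 ]))]
square_corner [(array([153.5, 254.8]), 0.77, array([0.3497, 0.3454, 0.008 ]))]
square_heel [(array([273.9, 157.8]), 0.9, array([0.5084, 0.3907, 0.008 ])), (array([393.8,  82.7]), 0.69, array([0.6429, 0.4137, 0.008 ]))]
block [(array([278.3, 217.3]), 0.83, array([0.4883, 0.3308, 0.    ])), (array([38.6, 67.7]), 0.59, array([0.3253, 0.5652, 0.    ]))]
square 0.86 [[273, 158], [262, 165], [270, 272], [289, 275], [285, 161]]
square 0.78 [[507, 0], [466, 0], [388, 77], [398, 89], [415, 86]]
block 0.76 [[309, 130], [233, 136], [247, 275], [270, 273], [262, 163], [271, 157], [283, 157], [286, 161], [293, 274], [317, 273]]
block 0.57 [[0, 0], [0, 181], [64, 188], [81, 186], [85, 162], [85, 0]]
rail far edge [ 0.469  -0.1108  0.045 ] [0.4819 0.1399 0.045 ] -92.94205688618074
[ 0.5292 -0.1538  0.045 ] [0.5367 0.0831 0.045 ] -91.82123054809166
t 3.98 pos [0.5029 0.3596 0.2266] rot [-3.1416 -0.      1.1839] -> tx,ty,tz,twist [-0.0086  0.0168  0.0024  0.0009] (twist sign: +yaw; negate if tool z down) q [ 0.94  0.27 -0.12 -0.   -1.18  1.82] F [-0.04  0.07  0.22] w 0.061128364282778735
```

View pics/w1.png

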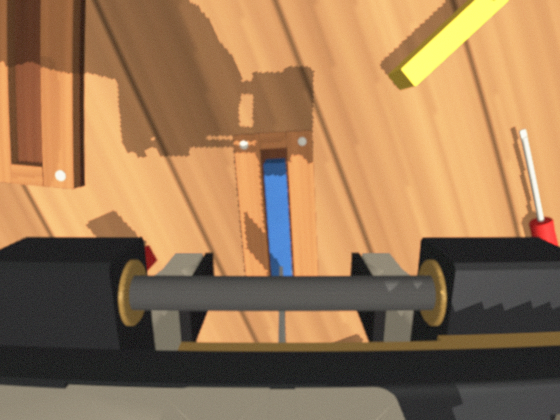

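The wrist view shows the blue stock from its heel at (275,158) down to (280,275), in the groove between the fingers. The block's edges run (233,136)-(247,275) and (309,130)-(317,273).

Run:
```python
from h import *
np.set_printoptions(precision=4,suppress=True)
im=cv2.imread("pics/w1.png").astype(int);c=calibration("wrist")
L=[];R=[]
m=(im[...,0]-im[...,2]>35)&(im[...,0]>70)
for v in range(170,250,4):
    u=np.where(m[v,240:310])[0]+240
    L.append((u.min()-.5,v));R.append((u.max()+.5,v))
L=np.array([onz("wrist",p,.053,c)[:2] for p in L]);R=np.array([onz("wrist",p,.053,c)[:2] for p in R])
w=np.linalg.norm(L-R,axis=1);print("width",w.mean(),w.std())
M=(L+R)/2
for n,A in(("L",L),("R",R),("M",M)):
    vx,vy,x,y=cv2.fitLine(A.astype(np.float32),2,0,.01,.01).ravel();print(n,x,y,np.degrees(np.arctan2(vy,vx)))
for z,pts in((.053,[(273.5,158)]),(.018,[(309,130),(317,273),(233,136),(247,275),(262,150)])):
    print([onz("wrist",p,z,c)[:2] for p in pts])
```

```text
width 0.020206985365024084 0.0004703993812667592
L 0.4862535 0.35530663 71.100204
R 0.504962 0.34767035 71.67333
M 0.49560776 0.35148847 71.3865
[array([0.5101, 0.3944])]
[array([0.5497, 0.4036]), array([0.5046, 0.2643]), array([0.4803, 0.4259]), array([0.4359, 0.2899]), array([0.5008, 0.4031])]
```

Call:
arm_command --commands '[{"tx":-0.009,"ty":-0.017,"tz":0.05,"twist":-0.021},{"tx":-0.009,"ty":-0.017,"tz":0.18,"twist":-0.021},{"tx":-0.009,"ty":-0.017,"tz":0.32,"twist":-0.021},{"tx":-0.009,"ty":-0.017,"tz":0.46,"twist":-0.021},{"tx":-0.009,"ty":-0.017,"tz":0.6,"twist":-0.021},{"tx":-0.009,"ty":-0.017,"tz":0.7,"twist":-0.021},{"tx":-0.009,"ty":-0.017,"tz":0.78,"twist":-0.021},{"tx":-0.009,"ty":-0.017,"tz":0.808,"twist":-0.021}]'

```text
t: 4.65
eef_pos: [0.4969, 0.3572, 0.0211]
ee_rot: [-3.14, 0.005, 1.249]
force: [-0.1, -1.5, 0.7]
width: 0.0615
gripper_force: 0.0
```

Call:
arm_command --commands '[{"tx":0},{"tx":0},{"tx":0},{"tx":0},{"tx":0},{"tx":0},{"tx":0},{"tx":0}]' --claw 0 --grip_force 30

```text
invalid input
```

Call:
arm_command --commands '[{"tx":0,"ty":0,"tz":0,"twist":0},{"tx":0,"ty":0,"tz":0,"twist":0},{"tx":0,"ty":0,"tz":0,"twist":0},{"tx":0,"ty":0,"tz":0,"twist":0},{"tx":0,"ty":0,"tz":0,"twist":0},{"tx":0,"ty":0,"tz":0,"twist":0},{"tx":0,"ty":0,"tz":0,"twist":0},{"tx":0,"ty":0,"tz":0,"twist":0}]' --claw 0 --grip_force 30

```text
t: 5.32
eef_pos: [0.4986, 0.3588, 0.0253]
ee_rot: [3.141, -0.001, 1.25]
force: [-2.0, 0.0, 4.5]
width: 0.0197
gripper_force: 29.9
```

Run:
```python
from h import *
go(.4981,.3577,.024,71.6)
s=get_state();print(s["gripper_force"],s["moment"])
```

```text
t 5.32 pos [0.4986 0.3588 0.0253] rot [ 3.1413e+00 -8.0000e-04  1.2497e+00] -> tx,ty,tz,twist [-0.0048 -0.0007  0.005  -0.    ] (twist sign: +yaw; negate if tool z down) q [ 0.94  0.45 -0.36 -0.   -0.76  1.88] F [-2.    0.04  4.53] w 0.019741767342363475
29.943875670433044 [-0.11384067  0.53687265 -0.13692468]
```

Call:
arm_command --commands '[{"tx":0,"ty":0,"tz":-0.03,"twist":0},{"tx":0,"ty":0,"tz":-0.09,"twist":0},{"tx":0,"ty":0,"tz":-0.19,"twist":0},{"tx":0,"ty":0,"tz":-0.32,"twist":0},{"tx":0,"ty":0,"tz":-0.44,"twist":0},{"tx":-0.06,"ty":0.02,"tz":-0.52,"twist":0},{"tx":-0.16,"ty":0.06,"tz":-0.524,"twist":-0.02},{"tx":-0.28,"ty":0.1,"tz":-0.524,"twist":-0.04}]'

```text
t: 5.98
eef_pos: [0.5005, 0.285, 0.1571]
ee_rot: [3.14, -0.003, 1.38]
force: [0.1, -0.6, -6.4]
width: 0.0197
gripper_force: 30.0
```

Run:
```python
from h import *
np.set_printoptions(precision=4,suppress=True)
go(.502,.022,.155,87.5)
for n,z,pts in(("near top",.045,[(214.4,201.9),(298.8,209.7)]),("far top",.045,[(244,194.7),(317.5,204)]),("end",.045,[(316,203.5),(318,211)])):
    print(n,[onz("scene",p,z) for p in pts])
im=cv2.imread("pics/scene0.png");cv2.imwrite("pics/c2.png",cv2.resize(im[135:245,185:325],None,fx=5.7,fy=5.4,interpolation=2))
```

```text
t 5.98 pos [0.5005 0.285  0.1571] rot [ 3.1403 -0.0027  1.3797] -> tx,ty,tz,twist [-1.0317  0.2058  0.0084  0.0469] (twist sign: +yaw; negate if tool z down) q [ 0.86  0.25 -0.31 -0.   -1.01  2.09] F [ 0.11 -0.64 -6.44] w 0.019678581334197403
near top [array([ 0.5076, -0.137 ,  0.045 ]), array([0.5092, 0.105 , 0.045 ])]
far top [array([ 0.4731, -0.0575,  0.045 ]), array([0.4837, 0.1558, 0.045 ])]
end [array([0.4824, 0.1514, 0.045 ]), array([0.5079, 0.1592, 0.045 ])]
```

View pics/c2.png

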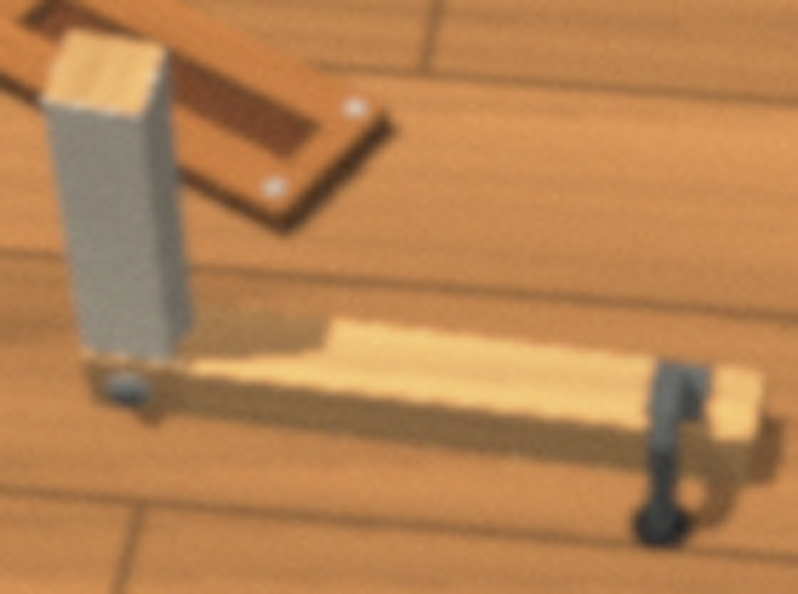

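The post stands at left with its foot edge near (200,200). The rail's near top edge runs (218,203)-(297,214) and its far top edge (243,194)-(318,203). The holdfast is at (302,205).

Call:
arm_command --commands '[{"tx":-0.13,"ty":0.025,"tz":0,"twist":-0.01},{"tx":-0.28,"ty":0.055,"tz":0,"twist":-0.02},{"tx":-0.43,"ty":0.085,"tz":0,"twist":-0.03},{"tx":-0.58,"ty":0.115,"tz":0,"twist":-0.04},{"tx":-0.73,"ty":0.14,"tz":0,"twist":-0.046},{"tx":-0.85,"ty":0.165,"tz":0,"twist":-0.046},{"tx":-0.93,"ty":0.178,"tz":0,"twist":-0.046},{"tx":-0.959,"ty":0.183,"tz":0,"twist":-0.046}]'

```text
t: 6.65
eef_pos: [0.497, 0.0373, 0.1553]
ee_rot: [-3.14, 0.0, 1.517]
force: [0.3, 0.1, -4.6]
width: 0.02
gripper_force: 30.0
```

Run:
```python
from h import *
np.set_printoptions(precision=4,suppress=True)
for n,z,pts in(("near top",.045,[(218.3,202.6),(297.3,214.3)]),("far top",.045,[(242.9,193.9),(318.3,203.5)])):
    a,b=[onz("scene",p,z) for p in pts];print(n,a,b,np.degrees(np.arctan2(*(b-a)[1::-1])))
im=grab_frame("wrist");save(im,"w2");im=grab_frame("scene");save(im,"s2");im=grab_frame("side");save(im,"d2")
go(.498,.04,.155,87)
a=cv2.imread("pics/w2.png");b=cv2.imread("pics/d2.png")[150:290,200:330];b=cv2.resize(b,(390,420),interpolation=2)
cv2.imwrite("pics/m2.png",cv2.resize(np.hstack([a,b]),(800,353)))
```

```text
near top [ 0.5088 -0.1255  0.045 ] [0.5254 0.1024 0.045 ] 85.84557334859949
far top [ 0.4706 -0.0611  0.045 ] [0.4817 0.1579 0.045 ] 87.08926404108426
t 6.8 pos [0.4982 0.0398 0.1555] rot [-3.1412 -0.0002  1.5183] -> tx,ty,tz,twist [ 0.0008 -0.0008  0.0019  0.    ] (twist sign: +yaw; negate if tool z down) q [ 0.47  0.13 -0.47 -0.   -0.97  2.62] F [-0.04  0.34 -4.87] w 0.01984249201683864
```

View pics/m2.png

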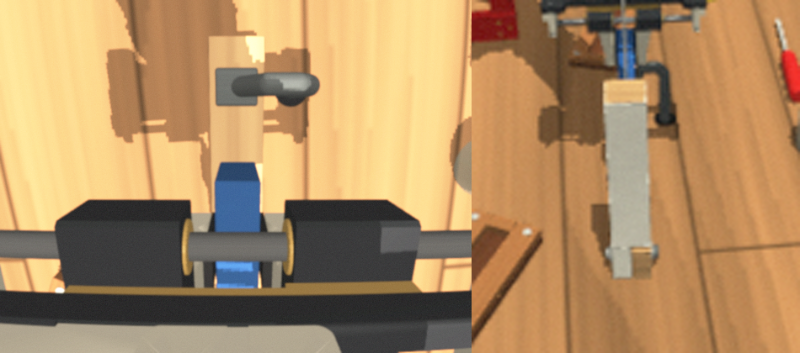

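The wrist view shows the square above the rail: rail edges at columns ~248 and ~313, holdfast at row ~100. The side view shows the post seen from behind, still leaning over the rail.

Run:
```python
from h import *
np.set_printoptions(precision=4,suppress=True)
c=calibration("wrist")
im=cv2.GaussianBlur(cv2.imread("pics/w2.png"),(3,3),0).astype(float)
g=np.abs(im[:,2:]-im[:,:-2]).sum(2)
fit={}
for n,(a,b) in {"L":(236,266),"R":(298,326)}.items():
    P=[]
    for v in list(range(50,76,2))+list(range(135,190,3)):
        k=g[v,a-1:b-1];i=k.argmax();
        if k[i]>40:P.append((a+i,v))
    print(n,P)
    X=np.array([onz("wrist",p,.045,c)[:2] for p in P])
    vx,vy,x,y=cv2.fitLine(X.astype(np.float32),cv2.DIST_HUBER,0,.001,.01).ravel();s=np.sign(vy)
    print(n,x+vx/vy*(0-y),"x at y=0; angle",np.degrees(np.arctan2(vy*s,vx*s)))
# rail end
print("end",[onz("wrist",(280,v),.045,c)[:2] for v in range(42,48,1)],[round(float(im[v,280].sum()),0) for v in range(38,54,2)])
# blue stock in wrist
m=(im[...,0]-im[...,2]>35)
for v in (200,215,230,):
    u=np.where(m[v,240:330])[0]+240;print("blue",v,u.min(),u.max(),onz("wrist",((u.min()+u.max())/2,v),.1837,c)[:2])
s2=cv2.imread("pics/s2.png")[135:235,185:325];cv2.imwrite("pics/c3.png",cv2.resize(s2,None,fx=5.7,fy=5.7,interpolation=2))
```

```text
L [(np.int64(248), 50), (np.int64(248), 52), (np.int64(248), 54), (np.int64(248), 56), (np.int64(248), 58), (np.int64(248), 60), (np.int64(248), 62), (np.int64(248), 64), (np.int64(248), 66), (np.int64(248), 68), (np.int64(248), 70), (np.int64(248), 72), (np.int64(248), 74), (np.int64(249), 135), (np.int64(249), 138), (np.int64(249), 141), (np.int64(249), 144), (np.int64(249), 147), (np.int64(249), 150), (np.int64(249), 153), (np.int64(249), 156), (np.int64(246), 159), (np.int64(246), 162), (np.int64(246), 165), (np.int64(242), 168), (np.int64(238), 171), (np.int64(238), 174), (np.int64(238), 177), (np.int64(239), 180), (np.int64(250), 183), (np.int64(237), 186), (np.int64(237), 189)]
L 0.46821123 x at y=0; angle 84.786224
R [(np.int64(313), 50), (np.int64(313), 52), (np.int64(313), 54), (np.int64(313), 56), (np.int64(313), 58), (np.int64(313), 60), (np.int64(314), 62), (np.int64(314), 64), (np.int64(314), 66), (np.int64(314), 68), (np.int64(314), 70), (np.int64(314), 72), (np.int64(313), 74), (np.int64(312), 135), (np.int64(312), 138), (np.int64(312), 141), (np.int64(312), 150), (np.int64(312), 153), (np.int64(312), 156), (np.int64(313), 159), (np.int64(313), 162), (np.int64(313), 165), (np.int64(312), 168), (np.int64(312), 174), (np.int64(312), 177), (np.int64(312), 180), (np.int64(312), 183), (np.int64(312), 186), (np.int64(312), 189)]
R 0.5187282 x at y=0; angle 87.41076
end [array([0.5036, 0.1577]), array([0.5036, 0.157 ]), array([0.5035, 0.1564]), array([0.5035, 0.1558]), array([0.5035, 0.1551]), array([0.5034, 0.1545])] [377.0, 378.0, 440.0, 545.0, 567.0, 565.0, 565.0, 563.0]
blue 200 261 302 [0.5006 0.0782]
blue 215 257 306 [0.5003 0.0728]
blue 230 256 307 [0.5    0.0672]
```

Call:
arm_command --commands '[{"tx":-0.02,"ty":0,"tz":0.03,"twist":0},{"tx":-0.04,"ty":0,"tz":0.09,"twist":0},{"tx":-0.06,"ty":0,"tz":0.15,"twist":0},{"tx":-0.08,"ty":0,"tz":0.21,"twist":0},{"tx":-0.1,"ty":0,"tz":0.26,"twist":0},{"tx":-0.12,"ty":0,"tz":0.3,"twist":0},{"tx":-0.12,"ty":0,"tz":0.315,"twist":0},{"tx":-0.12,"ty":0,"tz":0.32,"twist":0}]'

```text
t: 7.47
eef_pos: [0.4964, 0.0105, 0.0744]
ee_rot: [-3.14, 0.001, 1.521]
force: [0.4, 0.8, -4.6]
width: 0.0195
gripper_force: 30.0
```

Call:
arm_command --commands '[{"tx":0,"ty":0,"tz":0.005,"twist":0},{"tx":0,"ty":0,"tz":0.01,"twist":0},{"tx":0,"ty":0,"tz":0.015,"twist":0},{"tx":0,"ty":0,"tz":0.02,"twist":0},{"tx":0,"ty":0,"tz":0.025,"twist":0},{"tx":0,"ty":0,"tz":0.028,"twist":0},{"tx":0,"ty":0,"tz":0.03,"twist":0},{"tx":0,"ty":0,"tz":0.03,"twist":0}]'

```text
t: 8.13
eef_pos: [0.497, 0.0102, 0.0681]
ee_rot: [3.142, -0.0, 1.52]
force: [-0.4, 0.5, -5.2]
width: 0.0197
gripper_force: 30.0
```

Run:
```python
from h import *
np.set_printoptions(precision=4,suppress=True)
go(.4966,.01,.068,87)
print(get_state()["moment"])
im=grab_frame("scene");save(im,"s3")
im=cv2.resize(im[120:240,180:330],None,fx=5.3,fy=4.9,interpolation=2);save(im,"c4")
```

```text
t 8.13 pos [0.497  0.0102 0.0681] rot [ 3.1416 -0.      1.5199] -> tx,ty,tz,twist [-0.0008 -0.0014  0.0002 -0.0005] (twist sign: +yaw; negate if tool z down) q [ 0.42  0.24 -0.58 -0.   -0.76  2.67] F [-0.43  0.46 -5.21] w 0.01974569748529291
[ 0.1258 -0.0996 -0.0039]
```

View pics/c4.png

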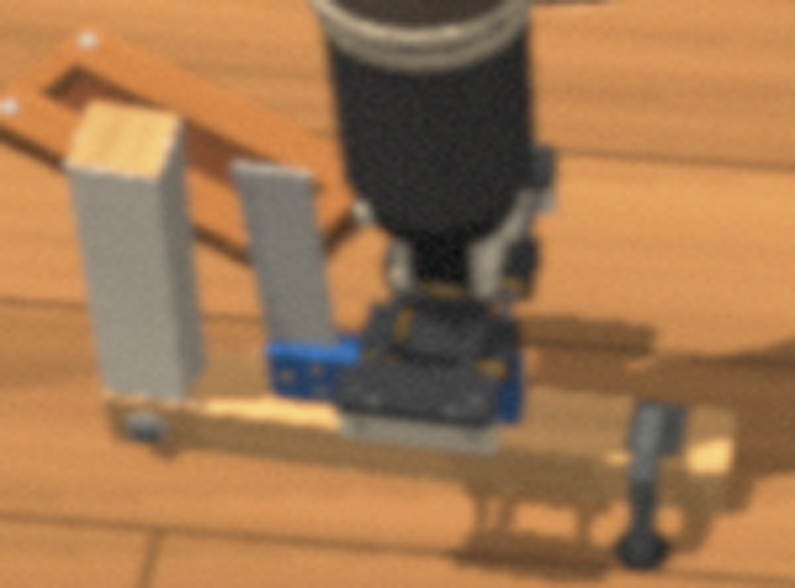

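The square hangs upright over the rail with its blade (285,250 in the crop) parallel to and clear of the leaning post (140,260). The stock is just above the rail.

Call:
arm_command --commands '[{"tx":0,"ty":0,"tz":0.002,"twist":0},{"tx":0,"ty":0,"tz":0.004,"twist":0},{"tx":0,"ty":0,"tz":0.006,"twist":0},{"tx":0,"ty":0,"tz":0.008,"twist":0},{"tx":0,"ty":0,"tz":0.01,"twist":0},{"tx":0,"ty":0,"tz":0.01,"twist":0},{"tx":0,"ty":0,"tz":0.01,"twist":0},{"tx":0,"ty":0,"tz":0.01,"twist":0}]'

```text
t: 8.85
eef_pos: [0.497, 0.0102, 0.0656]
ee_rot: [3.142, 0.0, 1.52]
force: [0.4, 0.1, -4.9]
width: 0.0198
gripper_force: 30.0
```

Call:
arm_command --commands '[{"tx":-0.01,"ty":0,"tz":0.001,"twist":0},{"tx":-0.02,"ty":0,"tz":0.003,"twist":0},{"tx":-0.03,"ty":0,"tz":0.005,"twist":0},{"tx":-0.04,"ty":0,"tz":0.007,"twist":0},{"tx":-0.05,"ty":0,"tz":0.009,"twist":0},{"tx":-0.05,"ty":0,"tz":0.01,"twist":0},{"tx":-0.05,"ty":0,"tz":0.01,"twist":0},{"tx":-0.05,"ty":0,"tz":0.01,"twist":0}]'

```text
t: 9.52
eef_pos: [0.4963, -0.0024, 0.0631]
ee_rot: [3.142, 0.0, 1.52]
force: [-1.0, 0.3, -3.9]
width: 0.0195
gripper_force: 30.0
```

Call:
arm_command --commands '[{"tx":0,"ty":0,"tz":0.002,"twist":0},{"tx":0,"ty":0,"tz":0.004,"twist":0},{"tx":0,"ty":0,"tz":0.006,"twist":0},{"tx":0,"ty":0,"tz":0.006,"twist":0},{"tx":0,"ty":0,"tz":0.006,"twist":0},{"tx":0,"ty":0,"tz":0.006,"twist":0},{"tx":0,"ty":0,"tz":0.006,"twist":0},{"tx":0,"ty":0,"tz":0.006,"twist":0}]'

```text
t: 10.18
eef_pos: [0.4965, -0.0022, 0.0626]
ee_rot: [3.141, 0.0, 1.521]
force: [-4.4, 1.1, 8.8]
width: 0.0197
gripper_force: 30.0
```

Call:
arm_command --commands '[{"tx":0,"ty":0,"tz":-0.0024,"twist":0},{"tx":0,"ty":0,"tz":-0.0024,"twist":0},{"tx":-0.005,"ty":0,"tz":-0.0024,"twist":0},{"tx":-0.01,"ty":0,"tz":-0.0024,"twist":0},{"tx":-0.015,"ty":0,"tz":-0.0024,"twist":0},{"tx":-0.02,"ty":0,"tz":-0.0024,"twist":0},{"tx":-0.02,"ty":0,"tz":-0.0024,"twist":0},{"tx":-0.02,"ty":0,"tz":-0.0024,"twist":0}]'

```text
t: 10.85
eef_pos: [0.4971, -0.007, 0.0626]
ee_rot: [3.14, -0.0, 1.52]
force: [1.3, 3.5, 4.9]
width: 0.0198
gripper_force: 30.0
```

Run:
```python
from h import *
go(.4965,-.0075,.0622,87)
print(get_state()["moment"])
```

```text
t 10.85 pos [ 0.4971 -0.007   0.0626] rot [ 3.1397e+00 -5.0000e-04  1.5204e+00] -> tx,ty,tz,twist [-0.0021 -0.0024  0.0016 -0.0006] (twist sign: +yaw; negate if tool z down) q [ 0.38  0.24 -0.59  0.   -0.74  2.71] F [1.31 3.47 4.91] w 0.019794213617283847
[ 0.80918538 -0.63134593  0.06754812]
```

Call:
arm_command --commands '[{"tx":-0.01,"ty":0,"tz":0,"twist":0},{"tx":-0.02,"ty":0,"tz":0,"twist":0},{"tx":-0.03,"ty":0,"tz":0,"twist":0},{"tx":-0.04,"ty":0,"tz":0,"twist":0},{"tx":-0.05,"ty":0,"tz":0,"twist":0},{"tx":-0.06,"ty":0,"tz":0,"twist":0},{"tx":-0.07,"ty":0,"tz":0,"twist":0},{"tx":-0.075,"ty":0,"tz":0,"twist":0}]'

```text
t: 11.52
eef_pos: [0.4959, -0.0255, 0.0626]
ee_rot: [3.14, -0.001, 1.52]
force: [0.2, 7.2, 5.5]
width: 0.0199
gripper_force: 30.0
```

Run:
```python
from h import *
np.set_printoptions(precision=4,suppress=True)
go(.4955,-.036,.0622,87)
print(get_state()["moment"])
im=grab_frame("scene");save(im,"s4")
im=cv2.resize(im[130:220,185:280],None,fx=8.4,fy=6.6,interpolation=2);save(im,"c5")
```

```text
t 11.52 pos [ 0.4959 -0.0255  0.0626] rot [ 3.14   -0.0009  1.5201] -> tx,ty,tz,twist [-0.0419  0.0003  0.0015 -0.0005] (twist sign: +yaw; negate if tool z down) q [ 0.34  0.24 -0.59 -0.   -0.74  2.75] F [0.19 7.24 5.47] w 0.019862307391001366
[ 2.1991 -0.1923  0.0077]
```

View pics/c5.png

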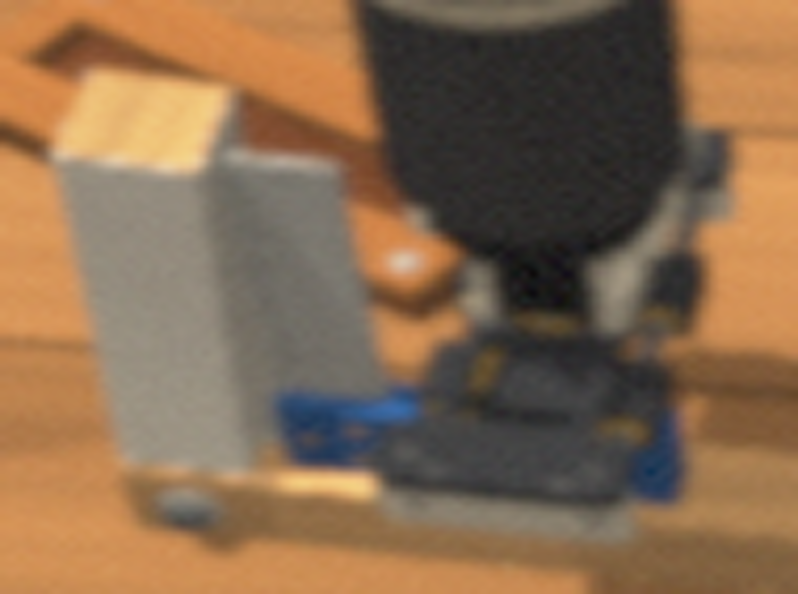

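The blade tip now touches the post's inner face at crop (230,160), a wedge gap opens below it, and the stock sits flat on the rail.

Call:
arm_command --commands '[{"tx":-0.005,"ty":0,"tz":0,"twist":0},{"tx":-0.01,"ty":0,"tz":0,"twist":0},{"tx":-0.015,"ty":0,"tz":0,"twist":0},{"tx":-0.02,"ty":0,"tz":0,"twist":0},{"tx":-0.025,"ty":0,"tz":0,"twist":0},{"tx":-0.03,"ty":0,"tz":0,"twist":0},{"tx":-0.034,"ty":0,"tz":0,"twist":0},{"tx":-0.034,"ty":0,"tz":0,"twist":0}]'

```text
t: 12.23
eef_pos: [0.4955, -0.034, 0.0626]
ee_rot: [3.14, -0.001, 1.52]
force: [0.8, 6.2, 5.3]
width: 0.0201
gripper_force: 30.0
```

Run:
```python
from h import *
np.set_printoptions(precision=4,suppress=True)
go(.4955,-.036,.0622,87)
print(get_state()["moment"])
for z in (.08,.1,.12,.15,.2,.23): pass
```

```text
t 12.23 pos [ 0.4955 -0.034   0.0626] rot [ 3.14   -0.0008  1.5202] -> tx,ty,tz,twist [-0.0079  0.0002  0.0015 -0.0006] (twist sign: +yaw; negate if tool z down) q [ 0.33  0.24 -0.59 -0.   -0.74  2.76] F [0.78 6.21 5.35] w 0.020060967301577123
[ 1.7098 -0.3529 -0.0105]
```

Call:
arm_command --commands '[{"tx":-0.001,"ty":0,"tz":0,"twist":0},{"tx":-0.002,"ty":0,"tz":0,"twist":0},{"tx":-0.003,"ty":0,"tz":0,"twist":0},{"tx":-0.004,"ty":0,"tz":0,"twist":0},{"tx":-0.005,"ty":0,"tz":0,"twist":0},{"tx":-0.006,"ty":0,"tz":0,"twist":0},{"tx":-0.006,"ty":0,"tz":0,"twist":0},{"tx":-0.006,"ty":0,"tz":0,"twist":0}]'

```text
t: 12.9
eef_pos: [0.4955, -0.0354, 0.0626]
ee_rot: [3.14, -0.001, 1.52]
force: [1.0, 5.9, 5.8]
width: 0.0195
gripper_force: 30.0
```

Call:
arm_command --commands '[{"tx":-0.0005,"ty":0,"tz":0,"twist":0},{"tx":-0.001,"ty":0,"tz":0,"twist":0},{"tx":-0.0015,"ty":0,"tz":0,"twist":0},{"tx":-0.002,"ty":0,"tz":0,"twist":0},{"tx":-0.0025,"ty":0,"tz":0,"twist":0},{"tx":-0.003,"ty":0,"tz":0,"twist":0},{"tx":-0.0035,"ty":0,"tz":0,"twist":0},{"tx":-0.004,"ty":0,"tz":0,"twist":0}]'

```text
t: 13.57
eef_pos: [0.4954, -0.0363, 0.0626]
ee_rot: [3.14, -0.001, 1.52]
force: [-0.7, 7.1, 6.5]
width: 0.0199
gripper_force: 30.0
```

Call:
arm_command --commands '[{"tx":-0.001,"ty":0,"tz":0,"twist":0},{"tx":-0.002,"ty":0,"tz":0,"twist":0},{"tx":-0.003,"ty":0,"tz":0,"twist":0},{"tx":-0.004,"ty":0,"tz":0,"twist":0},{"tx":-0.005,"ty":0,"tz":0,"twist":0},{"tx":-0.006,"ty":0,"tz":0,"twist":0},{"tx":-0.006,"ty":0,"tz":0,"twist":0},{"tx":-0.006,"ty":0,"tz":0,"twist":0}]'

```text
t: 14.23
eef_pos: [0.4954, -0.0375, 0.0626]
ee_rot: [3.14, -0.001, 1.52]
force: [-0.9, 9.7, 6.5]
width: 0.02
gripper_force: 30.0
```

Run:
```python
from h import *
np.set_printoptions(precision=4,suppress=True)
go(.4955,-.04,.0622,87)
print(get_state()["moment"])
im=grab_frame("scene");save(im,"s5")
im=cv2.resize(im[130:220,185:280],None,fx=8.4,fy=6.6,interpolation=2);save(im,"c6")
```

```text
t 14.23 pos [ 0.4954 -0.0375  0.0626] rot [ 3.1399 -0.0013  1.5202] -> tx,ty,tz,twist [-0.0099  0.001   0.0015 -0.0006] (twist sign: +yaw; negate if tool z down) q [ 0.32  0.24 -0.59 -0.   -0.74  2.77] F [-0.89  9.67  6.54] w 0.01997954491318987
[2.9528 0.0654 0.0173]
```

View pics/c6.png

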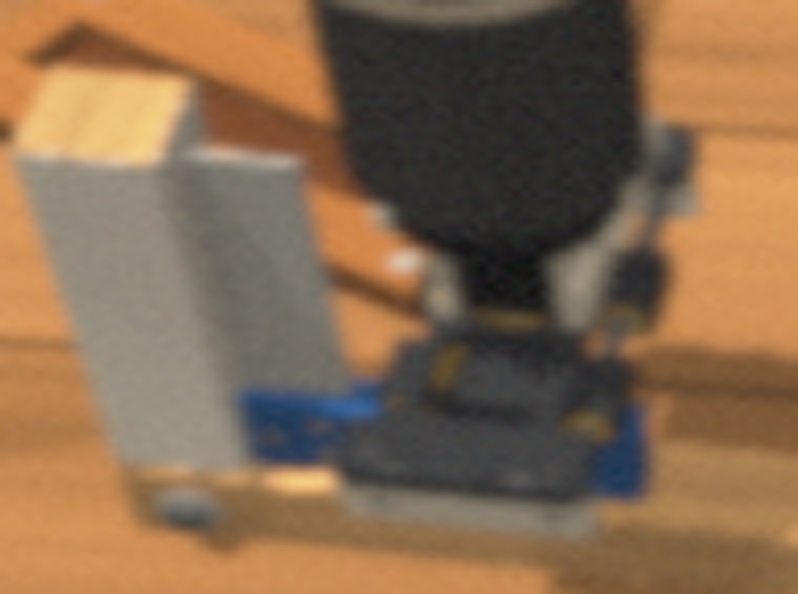

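The blade's edge now lies along the post's inner face with no visible wedge (crop (190,160) down to (250,460)), and the stock is on the rail.

Call:
arm_command --commands '[{"tx":-0.001,"ty":0,"tz":0,"twist":0},{"tx":-0.002,"ty":0,"tz":0,"twist":0},{"tx":-0.003,"ty":0,"tz":0,"twist":0},{"tx":-0.004,"ty":0,"tz":0,"twist":0},{"tx":-0.004,"ty":0,"tz":0,"twist":0},{"tx":-0.004,"ty":0,"tz":0,"twist":0},{"tx":-0.004,"ty":0,"tz":0,"twist":0},{"tx":-0.004,"ty":0,"tz":0,"twist":0}]'

```text
t: 14.95
eef_pos: [0.4955, -0.0376, 0.0626]
ee_rot: [3.139, -0.002, 1.52]
force: [-2.6, 16.1, 6.2]
width: 0.0196
gripper_force: 30.0
```

Run:
```python
from h import *
np.set_printoptions(precision=4,suppress=True)
go(.4955,-.04,.0622,87)
print(get_state()["moment"])
```

```text
t 14.95 pos [ 0.4955 -0.0376  0.0626] rot [ 3.1394 -0.0025  1.5201] -> tx,ty,tz,twist [-0.0095  0.0006  0.0016 -0.0005] (twist sign: +yaw; negate if tool z down) q [ 0.32  0.24 -0.59 -0.   -0.74  2.77] F [-2.56 16.13  6.2 ] w 0.019602094472685298
[ 5.1731  0.4992 -0.083 ]
```

Call:
arm_command --commands '[{"tx":0.001,"ty":0,"tz":0,"twist":0},{"tx":0.001,"ty":0,"tz":0,"twist":0},{"tx":0.001,"ty":0,"tz":0,"twist":0},{"tx":0.001,"ty":0,"tz":0,"twist":0},{"tx":0.001,"ty":0,"tz":0,"twist":0},{"tx":0.001,"ty":0,"tz":0,"twist":0},{"tx":0.001,"ty":0,"tz":0,"twist":0},{"tx":0.001,"ty":0,"tz":0,"twist":0}]'

```text
t: 15.62
eef_pos: [0.4955, -0.0376, 0.0626]
ee_rot: [3.14, -0.002, 1.52]
force: [-1.0, 13.3, 6.0]
width: 0.0195
gripper_force: 30.0
```

Call:
arm_command --commands '[{"tx":0,"ty":0,"tz":0,"twist":0},{"tx":0,"ty":0,"tz":0,"twist":0},{"tx":0,"ty":0,"tz":0,"twist":0},{"tx":0,"ty":0,"tz":0,"twist":0},{"tx":0,"ty":0,"tz":0,"twist":0},{"tx":0,"ty":0,"tz":0,"twist":0},{"tx":0,"ty":0,"tz":0,"twist":0},{"tx":0,"ty":0,"tz":0,"twist":0}]'

```text
t: 16.28
eef_pos: [0.4955, -0.0376, 0.0626]
ee_rot: [3.139, -0.002, 1.52]
force: [-1.3, 14.0, 6.1]
width: 0.0201
gripper_force: 30.0
```

Run:
```python
from h import *
np.set_printoptions(precision=4,suppress=True)
go(.4955,-.04,.0622,87)
print(get_state()["moment"])
```

```text
t 16.28 pos [ 0.4955 -0.0376  0.0626] rot [ 3.1395 -0.0022  1.5201] -> tx,ty,tz,twist [-0.0095  0.0006  0.0015 -0.0005] (twist sign: +yaw; negate if tool z down) q [ 0.32  0.24 -0.59 -0.   -0.74  2.77] F [-1.29 14.02  6.13] w 0.020079654276849632
[ 4.5427  0.3807 -0.1007]
```

Call:
arm_command --commands '[{"tx":0,"ty":0,"tz":0,"twist":0},{"tx":0,"ty":0,"tz":0,"twist":0},{"tx":0,"ty":0,"tz":0,"twist":0},{"tx":0,"ty":0,"tz":0,"twist":0},{"tx":0,"ty":0,"tz":0,"twist":0},{"tx":0,"ty":0,"tz":0,"twist":0},{"tx":0,"ty":0,"tz":0,"twist":0},{"tx":0,"ty":0,"tz":0,"twist":0}]' --grip_force 20

```text
t: 16.95
eef_pos: [0.4954, -0.0376, 0.0626]
ee_rot: [3.14, -0.002, 1.52]
force: [-0.7, 13.7, 7.0]
width: 0.0201
gripper_force: 20.0
```

Run:
```python
from h import *
np.set_printoptions(precision=4,suppress=True)
go(.4955,-.04,.0622,87)
print(get_state()["moment"])
im=grab_frame("side");save(im,"d5")
im=cv2.resize(im[150:280,220:310],None,fx=6.6,fy=4.6,interpolation=2);save(im,"c7")
```

```text
t 16.95 pos [ 0.4954 -0.0376  0.0626] rot [ 3.1395 -0.0022  1.52  ] -> tx,ty,tz,twist [-0.0094  0.0007  0.0015 -0.0005] (twist sign: +yaw; negate if tool z down) q [ 0.32  0.24 -0.59 -0.   -0.74  2.77] F [-0.74 13.72  7.03] w 0.020069669248327624
[ 4.5589  0.3755 -0.0687]
```

Call:
arm_command --commands '[{"tx":0,"ty":0,"tz":0,"twist":0},{"tx":0,"ty":0,"tz":0,"twist":0},{"tx":0,"ty":0,"tz":0,"twist":0},{"tx":0,"ty":0,"tz":0,"twist":0},{"tx":0,"ty":0,"tz":0,"twist":0},{"tx":0,"ty":0,"tz":0,"twist":0},{"tx":0,"ty":0,"tz":0,"twist":0},{"tx":0,"ty":0,"tz":0,"twist":0}]' --grip_force 30

```text
t: 17.67
eef_pos: [0.4955, -0.0376, 0.0626]
ee_rot: [3.139, -0.002, 1.52]
force: [-0.1, 14.0, 6.3]
width: 0.02
gripper_force: 30.0
```

Call:
arm_command --commands '[{"tx":0.003,"ty":0,"tz":0,"twist":0},{"tx":0.006,"ty":0,"tz":0,"twist":0},{"tx":0.01,"ty":0,"tz":0,"twist":0},{"tx":0.014,"ty":0,"tz":0,"twist":0},{"tx":0.02,"ty":0,"tz":0,"twist":0},{"tx":0.03,"ty":0,"tz":0,"twist":0},{"tx":0.04,"ty":0,"tz":0,"twist":0},{"tx":0.05,"ty":0,"tz":0,"twist":0}]'

```text
t: 18.33
eef_pos: [0.4945, -0.0284, 0.0625]
ee_rot: [-3.14, 0.002, 1.52]
force: [-0.1, -6.4, 9.7]
width: 0.0196
gripper_force: 30.0
```

Call:
arm_command --commands '[{"tx":0.02,"ty":0,"tz":0,"twist":0},{"tx":0.05,"ty":0,"tz":-0.02,"twist":0},{"tx":0.09,"ty":0,"tz":-0.06,"twist":0},{"tx":0.13,"ty":0,"tz":-0.12,"twist":0},{"tx":0.17,"ty":0,"tz":-0.2,"twist":0},{"tx":0.19,"ty":0,"tz":-0.28,"twist":0},{"tx":0.2,"ty":0,"tz":-0.34,"twist":0},{"tx":0.2,"ty":0,"tz":-0.37,"twist":0}]'

```text
t: 19.0
eef_pos: [0.4971, 0.0236, 0.1554]
ee_rot: [-3.141, -0.0, 1.52]
force: [0.6, 0.2, -4.9]
width: 0.0197
gripper_force: 30.0
```

Run:
```python
from h import *
np.set_printoptions(precision=4,suppress=True)
im=grab_frame("scene");save(im,"s6")
im=cv2.resize(im[120:240,180:330],None,fx=5.3,fy=4.9,interpolation=2);save(im,"c8")
go(.4996,.2841,.155,71.6)
print(get_state()["moment"])
```

```text
t 19.05 pos [0.4975 0.0235 0.1561] rot [ 3.1409 -0.0005  1.5203] -> tx,ty,tz,twist [ 1.0416 -0.0444  0.0044 -0.0861] (twist sign: +yaw; negate if tool z down) q [ 0.44  0.13 -0.47 -0.   -0.97  2.65] F [-0.44  0.37 -3.48] w 0.019636352227610083
[ 0.1312 -0.198  -0.0244]
```

View pics/c8.png

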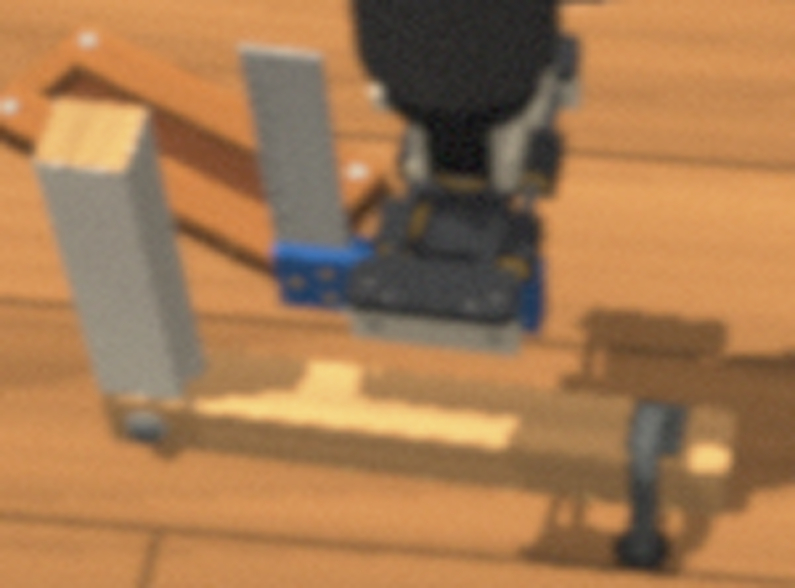

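The post is upright with its lean gone (edge now tilts left like the blade's). The square is lifted clear at (310,250 in the crop).

Call:
arm_command --commands '[{"tx":0.06,"ty":0,"tz":0,"twist":0.01},{"tx":0.18,"ty":-0.005,"tz":0,"twist":0.025},{"tx":0.32,"ty":-0.012,"tz":0,"twist":0.04},{"tx":0.47,"ty":-0.02,"tz":0,"twist":0.055},{"tx":0.62,"ty":-0.03,"tz":0,"twist":0.07},{"tx":0.76,"ty":-0.036,"tz":0,"twist":0.08},{"tx":0.88,"ty":-0.04,"tz":0,"twist":0.086},{"tx":0.95,"ty":-0.045,"tz":0,"twist":0.086}]'

```text
t: 19.72
eef_pos: [0.4976, 0.263, 0.1526]
ee_rot: [-3.14, 0.002, 1.25]
force: [1.0, -0.6, -4.4]
width: 0.0199
gripper_force: 30.0
```

Run:
```python
from h import *
np.set_printoptions(precision=4,suppress=True)
go(.4984,.3586,.155,71.6)
# post edge vs a true vertical line
P=onz("scene",(214.3,200.6),.045)
print(P,proj("scene",np.r_[P[:2],.248]),"seen 204.2,155.1")
```

```text
t 19.72 pos [0.4976 0.263  0.1526] rot [-3.14    0.002   1.2496] -> tx,ty,tz,twist [ 0.3638 -0.1175 -0.0094  0.    ] (twist sign: +yaw; negate if tool z down) q [ 0.83  0.24 -0.34 -0.   -1.    1.99] F [ 1.04 -0.62 -4.42] w 0.019912750591023057
[ 0.5031 -0.1382  0.045 ] [203.3103 152.4307] seen 204.2,155.1
```

Call:
arm_command --commands '[{"tx":0.08,"ty":-0.027,"tz":0,"twist":0},{"tx":0.2,"ty":-0.067,"tz":0,"twist":0},{"tx":0.3,"ty":-0.1,"tz":0.03,"twist":0},{"tx":0.36,"ty":-0.12,"tz":0.1,"twist":0},{"tx":0.367,"ty":-0.121,"tz":0.2,"twist":0},{"tx":0.367,"ty":-0.121,"tz":0.3,"twist":0},{"tx":0.367,"ty":-0.121,"tz":0.36,"twist":0},{"tx":0.367,"ty":-0.121,"tz":0.38,"twist":0}]'

```text
t: 20.38
eef_pos: [0.4964, 0.3547, 0.0549]
ee_rot: [-3.138, 0.007, 1.249]
force: [-0.6, -0.3, -4.3]
width: 0.0198
gripper_force: 30.0
```

Call:
arm_command --commands '[{"tx":0,"ty":0,"tz":0,"twist":0},{"tx":0,"ty":0,"tz":0,"twist":0},{"tx":0,"ty":0,"tz":0,"twist":0},{"tx":0,"ty":0,"tz":0,"twist":0},{"tx":0,"ty":0,"tz":0,"twist":0},{"tx":0,"ty":0,"tz":0,"twist":0},{"tx":0,"ty":0,"tz":0,"twist":0},{"tx":0,"ty":0,"tz":0,"twist":0}]'

```text
t: 21.05
eef_pos: [0.4988, 0.3577, 0.06]
ee_rot: [3.141, -0.001, 1.25]
force: [0.2, 0.2, -4.8]
width: 0.0198
gripper_force: 30.0
```

Run:
```python
from h import *
np.set_printoptions(precision=4,suppress=True)
go(.4986,.3588,.0253,71.6)
im=grab_frame("wrist");save(im,"w6")
```

```text
t 21.05 pos [0.4988 0.3577 0.06  ] rot [ 3.1414 -0.0006  1.2499] -> tx,ty,tz,twist [ 0.0041 -0.002   0.1389 -0.0001] (twist sign: +yaw; negate if tool z down) q [ 0.94  0.41 -0.33  0.   -0.83  1.88] F [ 0.2   0.18 -4.79] w 0.019751171968366097
```

View pics/w6.png

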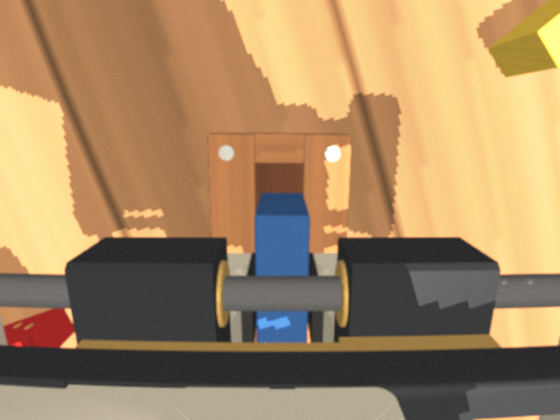

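The wrist view shows the stock (columns 257-308) centred over the groove (255-305), with its heel just inside the groove's end at row ~165.

Call:
arm_command --commands '[{"tx":0.002,"ty":-0.001,"tz":0.03,"twist":0},{"tx":0.004,"ty":-0.001,"tz":0.06,"twist":0},{"tx":0.004,"ty":-0.001,"tz":0.08,"twist":0},{"tx":0.004,"ty":-0.001,"tz":0.095,"twist":0},{"tx":0.004,"ty":-0.001,"tz":0.105,"twist":0},{"tx":0.004,"ty":-0.001,"tz":0.115,"twist":0},{"tx":0.004,"ty":-0.001,"tz":0.12,"twist":0},{"tx":0.004,"ty":-0.001,"tz":0.12,"twist":0}]'

```text
t: 21.77
eef_pos: [0.4987, 0.3585, 0.0293]
ee_rot: [-3.141, 0.0, 1.25]
force: [0.6, -0.0, -4.8]
width: 0.0197
gripper_force: 30.0
```

Call:
arm_command --commands '[{"tx":0,"ty":0,"tz":0.004,"twist":0},{"tx":0,"ty":0,"tz":0.008,"twist":0},{"tx":0,"ty":0,"tz":0.012,"twist":0},{"tx":0,"ty":0,"tz":0.016,"twist":0},{"tx":0,"ty":0,"tz":0.018,"twist":0},{"tx":0,"ty":0,"tz":0.02,"twist":0},{"tx":0,"ty":0,"tz":0.02,"twist":0},{"tx":0,"ty":0,"tz":0.02,"twist":0}]'

```text
t: 22.43
eef_pos: [0.4989, 0.3587, 0.0252]
ee_rot: [3.141, -0.0, 1.25]
force: [-2.2, -1.5, 4.3]
width: 0.0202
gripper_force: 30.0
```

Call:
arm_command --commands '[{"tx":0,"ty":0,"tz":0,"twist":0},{"tx":0,"ty":0,"tz":0,"twist":0},{"tx":0,"ty":0,"tz":0,"twist":0},{"tx":0,"ty":0,"tz":0,"twist":0},{"tx":0,"ty":0,"tz":0,"twist":0},{"tx":0,"ty":0,"tz":0,"twist":0},{"tx":0,"ty":0,"tz":0,"twist":0},{"tx":0,"ty":0,"tz":0,"twist":0}]' --claw 0.6

```text
t: 23.1
eef_pos: [0.4988, 0.3586, 0.0246]
ee_rot: [3.142, 0.0, 1.25]
force: [-0.6, -0.3, -0.9]
width: 0.0523
gripper_force: 0.0
```

Call:
arm_command --commands '[{"tx":0,"ty":0,"tz":-0.03,"twist":0},{"tx":0,"ty":0,"tz":-0.1,"twist":0},{"tx":0,"ty":0,"tz":-0.22,"twist":0},{"tx":0,"ty":0,"tz":-0.36,"twist":0},{"tx":0,"ty":0,"tz":-0.5,"twist":0},{"tx":0,"ty":0,"tz":-0.64,"twist":0},{"tx":0,"ty":0,"tz":-0.76,"twist":0},{"tx":0,"ty":0,"tz":-0.84,"twist":0}]'

```text
t: 23.77
eef_pos: [0.4995, 0.3591, 0.2394]
ee_rot: [3.139, -0.004, 1.25]
force: [1.1, 1.2, 0.6]
width: 0.0525
gripper_force: 0.0
```

Call:
arm_command --commands '[{"tx":0.05,"ty":0,"tz":-0.02,"twist":0},{"tx":0.15,"ty":0,"tz":-0.02,"twist":0},{"tx":0.27,"ty":0,"tz":-0.02,"twist":0},{"tx":0.39,"ty":0,"tz":-0.02,"twist":0},{"tx":0.48,"ty":0,"tz":-0.02,"twist":0},{"tx":0.5,"ty":0,"tz":-0.02,"twist":0},{"tx":0.5,"ty":0,"tz":-0.02,"twist":0},{"tx":0.5,"ty":0,"tz":-0.02,"twist":0}]'

```text
t: 24.43
eef_pos: [0.5379, 0.4768, 0.2395]
ee_rot: [-3.141, 0.001, 1.25]
force: [-0.1, 0.3, 0.8]
width: 0.0523
gripper_force: 0.0
```

Run:
```python
from h import *
im=grab_frame("scene")
go(.5,.36,.2,71.6)
a=im[120:250,180:430]; save(cv2.resize(a,None,fx=3.2,fy=3.2,interpolation=2),"c9")
```

```text
t 24.48 pos [0.538  0.4764 0.24  ] rot [-3.1415e+00  2.0000e-04  1.2497e+00] -> tx,ty,tz,twist [-0.4898  0.0029  0.1599 -0.    ] (twist sign: +yaw; negate if tool z down) q [ 0.99  0.42  0.14 -0.   -1.29  1.83] F [ 0.   -0.64  0.67] w 0.05247120597229322
```

View pics/c9.png

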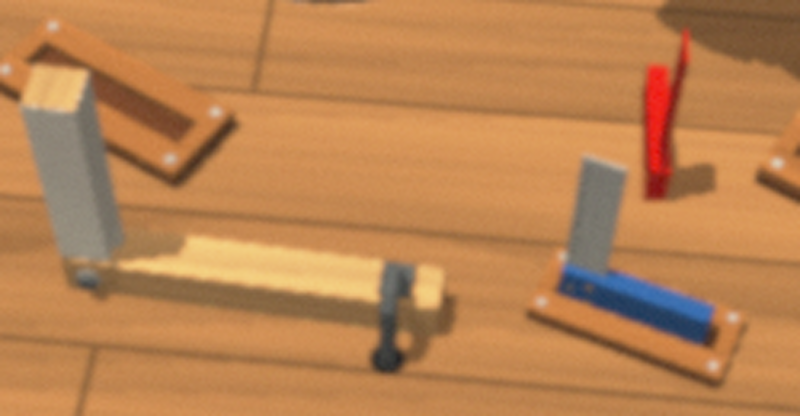

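The square stands in its block exactly as it did at the start (stock at (640,300) in the crop). The post is upright at (70,170), and everything else is unmoved.

```bash
python3 -c "
from station import *
print(job_done())"
```

```text
the job is handed in; nothing more can be done
None
```

The post was pushed upright, and the square was held against rail and post at about 10 N each for over 2 s (the post figure is the wrist force less an estimated rail drag). It is now back home in its block the same way round, and the job was handed in at about 24.5 s.

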